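Snap the retaining clip into the spindle groove above the idler pulley

ROBOT

A 7-joint arm with a two-finger parallel gripper is mounted at the origin on the work surface; the furniture and walls round the work are solid. World frame = base frame: x ahead of the robot, y to its left, z up, the work surface at z = 0. Lengths are in m, angles in rad, forces in N, time in s.
With the tool pointing down it reaches from about 0.35 to 0.775 m from the base axis. Payload 3.1 kg.
Tool frame: the origin (TCP) lies at the very end of the fingers, on their centre line; the grasp point (between the pads) lies 19 mm behind it; z points along the fingers, y is the line along which they close (so a half turn about z gives the same grasp; the last joint's range is limited). The gripper opens to 85 mm and grips with 20 to 120 N. Pads are 22 mm wide; open, the fingers measure 114 mm over their backs; the gripper's body (76 mm by 85 mm) begins 54 mm behind the grasp point. The pads swing forward as they close: fully open they stand 13 mm farther back than shut.
Start: joints at [1.271, 0.311, 0.014, 1.512, -0.004, 1.319, -0.027], TCP at [0.14, -0.532, 0.231] pointing down, gripper open.
Joint ranges: [-2.7, 2.7], [-0.3, 1.91], [-1.27, 1.3], [0.12, 2.57], [-1.44, 4.58], [0.2, 2.03], [-3.05, 3.05]. Speed limits (rad/s): [2.79, 2.79, 3.14, 3.14, 3.14, 3.14, 3.14].

INTERFACE

Orientations are given as a unit quaternion [x, y, z, w].
In Python, from cell import robot, read_camera, get_calibration gives the robot as it stands.
- The arm moves only by the tool servo_tool, never from a script. Its argument "plan" is a list of rows, each an object of numbers: "x", "y", "z": the shift along the world's x, y, z normalised to -1 to 1, where 1 is 150 mm; "roll": the turn about the world's z normalised to -1 to 1, where 1 is pi rad. A call has 1 to 5 rows; each row is the pose to reach, as a shift and turn from the pose commanded when the call began, turning the shorter way round; what a row does not reach only later rows make up. A row lasts 1/12 s, in which the tool goes at most 41.7 mm and 7.16 degrees, less where a joint would pass 70% of its speed; a pose out of reach is approached as far as the arm can. A call with a number of a shift or a turn outside -1 to 1 is refused whole. A call with a gripper value outside its range is refused whole. "gripper" is the opening, from -1 (shut) to 1 (fully open), set as the call begins (left out, the last holds). The fingers move at their own pace and stop on an object; "newtons" is the grip in N (left out, the last holds). Time passes only in rows, so rows that repeat a pose let the fingers close. It gives the time, the measured TCP pose, the force, the opening and the grip force at its end, in the units of the state.
- robot.state(): the state, without advancing time (a new reading comes with each control period).
- read_camera(name): name is "scene" or "top" or "wrist"; returns the picture (384x512x3 uint8, blue, green, red); there is no depth.
- get_calibration(name): a dict with "K" (3x3 intrinsics, pixels), "k1" (the pictures are not rectified: a ray, as slopes to the right and down, at radius r is drawn at 1 + k1 r^2 times it, then the intrinsics apply), "pose" (4x4, takes a point from camera to world coordinates); the wrist camera has in their place "tool_from_camera" (4x4, takes a point from camera to tool coordinates, whose origin is the TCP and whose axes are the flange's). Camera axes: x right, y down, z forward; pixel columns grow to the right and rows downward; lengths in m; the calibration is good to about 2 mm. A picture is of the moment at which its call begins: read the wrist's pose just before it. get_calibration takes no time and is no camera call.
- robot.job_done(): hands the job in; it is judged then, once.
The state is a dict: "time_s": time; "qpos": joint angles; "qvel": joint speeds; "joint_efforts": joint torques, N m; "eef_pos": TCP position; "tool_rot": TCP orientation; "wrist_force": force on the tool from outside, world axes, zero at the start; "wrist_torque": the same for the moment, N m; "finger_gap": opening from 0.0 (shut) to 1.0 (fully open); "grasp_force": force on a finger pad.
Only numpy, scipy, OpenCV 4.12 (cv2) and the standard library are available. Lean on these libraries where they do the work, as an engineer would, in place of code of your own. Each camera call takes 0.05 s, during which the arm holds its last target. There are 200 camera calls.

TASK

Pick up the open steel retaining clip and push it sideways into the groove of the upright spindle, just above the pulley, until it snaps fully home, so that it lies flat on the pulley and holds it. The spindle floats up and down in its bush, so feel for the pulley's top face; push gently, with no more than 30 N on the spindle or pulley, and let go of the clip when it is seated.

Things in the scene. Friction and masses are not known exactly. Their poses are not given: they have to be found in the camera images.
- clip_bore (a point): Centre of the open retaining clip's bore, half-way up its 5 mm thickness. The clip is plain steel, lying flat: a plate with two springy jaws, 34 mm wide, reaching from 57 mm behind this point to 14 mm before it. Its x axis points out of the open mouth (push this way), z up on the lug's side. Seated, this point lies on the spindle's axis and the underside on the pulley.
- clip_lug (a point): Centre of the clip's upright lug, the part to grip: 10 mm thick along the clip's x, 22 mm wide along its y, its top 39 mm above the clip's underside. This point is 22 mm above the underside and 52 mm behind the bore centre. Axes as the clip's. The clip weighs about 0.1 kg.
- clip: The clip; origin under its bore centre, on its underside; axes as above. The jaws' hooked noses, 6 mm ahead of the bore centre, stand 17 mm apart. Pushed on the 20 mm groove they spring open (peak push about 10 to 16 N), then close round it. They cannot pass the 26 mm head. The plate's edge 10.5 mm behind the bore centre is a hard stop on the groove's bottom.
- spindle_axis (a point): Point on the upright spindle's axis, 60 mm above the fixture's underside; z up. The steel spindle floats with its pulley (aluminium, 72 mm across, 16 mm thick): the pulley's top face lies 0 to 24 mm above this point, differently each time, not reported. It stays put unless pressed with about 40 N.
- fixture: Fixed stand: 110 mm square grey base plate, dark bush, spindle and pulley; origin at the centre of its underside, z up. Directly above the pulley's top face the spindle has a groove, 20 mm in diameter and 6.6 mm high (the clip is 5 mm thick); above the groove is a round head, 26 mm in diameter and 15 mm high, the spindle's end. The clip may come from any side.
Things that resemble listed ones, but are neither listed nor needed, are in the scene too. There is more than one size of the fixture; the job needs the larger.

How it is judged:
At the end, for the whole second after the job is handed in: The clip is seated in the groove: its bore centre within 2 mm of the spindle's axis (seen from above), at the height of the groove (0 to 30 mm above the listed axis point), flat within 0.1 rad, right side up, at rest and released (horizontal distance between clip_bore and spindle_axis below 0.002 m and z of clip_bore in the frame of spindle_axis between 0 and 0.03 m and angle between clip_bore's own z axis and vertical below 0.1 rad and linear speed of clip below 0.02 m/s); the robot touches nothing.
It fails at once if more than 30 N on the spindle, pulley or fixture (contact force between fixture and anything else above 30 N).
It also fails if it takes over 64 s, if anything falls off the work surface, if the arm or the gripper's body presses on something with over 40 N, if the wrist force passes 120 N, or if a joint passes its speed limit or range.

## Working session

There is one attempt and no reset: what is moved stays moved. The work goes in short steps, Python scripts to look and compute and a tool call to move; the robot and the scene stay as the last step left them, time stands still between calls to the robot, and variables do not carry over. Pictures are saved under pics/ and viewed, at most 10 in all, crops included, and the job is handed in when it is done.

Besides the shell and the picture viewer there is one more tool, called after "Call:" as name([rows], argument=value, ...), one row to a line, values as JSON. servo_tool: Moves the arm, as the interface text tells. Scaled input: -1 to 1 covers 150 mm each way for a shift and pi rad each way for a turn. Its arguments: {"type":"object","properties":{"plan":{"type":"array","items":{"type":"object","properties":{"x":{"type":"number"},"y":{"type":"number"},"z":{"type":"number"},"roll":{"type":"number"}}}},"gripper":{"type":"number"},"newtons":{"type":"number"}},"required":["plan"]}

```bash
mkdir -p pics
python3 - <<'E'
from cell import robot, read_camera, get_calibration
import cv2,numpy as np
s=robot.state();print({k:np.round(v,3).tolist() for k,v in s.items()})
for n in("scene","top","wrist"):
    im=read_camera(n);cv2.imwrite(f"pics/{n}0.png",im)
    c=get_calibration(n);print(n,{k:np.round(v,4).tolist() for k,v in c.items()})
a=cv2.imread("pics/top0.png");b=cv2.imread("pics/scene0.png")
E
```

```text
{'time_s': 0.0, 'qpos': [1.271, 0.312, 0.014, 1.513, -0.004, 1.319, -0.027], 'qvel': [0.001, 0.001, 0.0, 0.001, -0.001, -0.001, -0.001], 'joint_efforts': [-0.001, -37.992, 0.146, -23.059, 0.012, 0.014, -0.0], 'eef_pos': [0.14, -0.531, 0.23], 'tool_rot': [0.992, 0.129, -0.0, -0.001], 'wrist_force': [0.418, 0.736, 0.662], 'wrist_torque': [-0.009, 0.018, 0.016], 'grasp_force': 0.0, 'finger_gap': 0.996}
scene {'K': [[379.9344, 0.0, 249.2449], [0.0, 379.9344, 187.7763], [0.0, 0.0, 1.0]], 'k1': -0.0673, 'pose': [[-0.5918, -0.6004, 0.5378, 0.0351], [-0.8059, 0.4545, -0.3795, 0.4201], [-0.0165, -0.658, -0.7528, 0.7051], [0.0, 0.0, 0.0, 1.0]]}
top {'K': [[483.9913, 0.0, 259.6343], [0.0, 483.9913, 184.8161], [0.0, 0.0, 1.0]], 'k1': -0.044, 'pose': [[0.0028, -0.9927, 0.1203, 0.4025], [-0.9994, -0.0069, -0.0339, 0.0992], [0.0345, -0.1201, -0.9922, 0.9], [0.0, 0.0, 0.0, 1.0]]}
wrist {'K': [[297.2642, 0.0, 258.5719], [0.0, 297.2642, 194.9014], [0.0, 0.0, 1.0]], 'k1': -0.0621, 'tool_from_camera': [[-0.0, -0.953, -0.303, 0.0791], [1.0, 0.0, -0.0002, -0.0007], [0.0002, -0.303, 0.953, -0.1416], [0.0, 0.0, 0.0, 1.0]]}
```

View pics/top0.png

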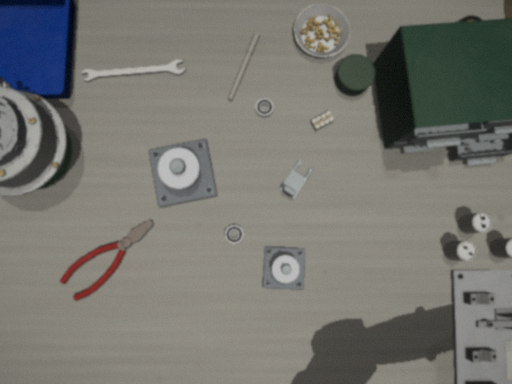

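View pics/scene0.png

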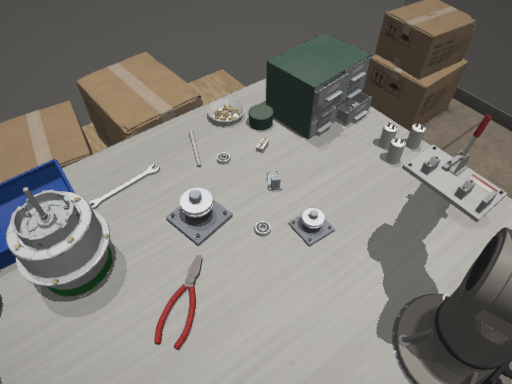

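The top view shows the clip at about (296,180), with its mouth toward the upper right. The larger fixture is at about (183,172) and the smaller decoy at (284,268). Next I'll look at enlarged crops.

```bash
cat > h.py <<'E'
import numpy as np,cv2
from cell import get_calibration
def ray(name,uv,T=None):
    c=get_calibration(name);K=np.array(c["K"])
    d=np.array([(uv[0]-K[0,2])/K[0,0],(uv[1]-K[1,2])/K[1,1]]);p=d.copy()
    for _ in range(20): p=d/(1+c["k1"]*(p@p))
    P=np.array(c["pose"]) if T is None else T
    return P[:3,3],P[:3,:3]@np.array([p[0],p[1],1.])
def plane(name,uv,z,T=None):
    o,d=ray(name,uv,T);return o+d*(z-o[2])/d[2]
def tri(obs):
    A=np.zeros((3,3));b=np.zeros(3);R=[]
    for o,d in obs:
        d=d/np.linalg.norm(d);M=np.eye(3)-np.outer(d,d);A+=M;b+=M@o;R.append((o,M))
    x=np.linalg.solve(A,b);return x,[np.linalg.norm(M@(x-o)) for o,M in R]
def proj(name,X,T=None):
    c=get_calibration(name);K=np.array(c["K"]);P=np.array(c["pose"]) if T is None else T
    q=P[:3,:3].T@(np.array(X)-P[:3,3]);q=q[:2]/q[2];q=q*(1+c["k1"]*(q@q))
    return K[:2,:2]@q+K[:2,2]
def wristT(s):
    from scipy.spatial.transform import Rotation as R
    T=np.eye(4);T[:3,:3]=R.from_quat(s["tool_rot"]).as_matrix();T[:3,3]=s["eef_pos"]
    return T@np.array(get_calibration("wrist")["tool_from_camera"])
E
python3 - <<'E'
import cv2,numpy as np
from h import *
a=cv2.imread("pics/top0.png");b=cv2.imread("pics/scene0.png")
def c(im,x,y,w,h,f): 
    r=cv2.resize(im[y:y+h,x:x+w],None,fx=f,fy=f,interpolation=cv2.INTER_CUBIC);return cv2.convertScaleAbs(r,alpha=1.3)
# tiles 400x300
t=np.vstack([np.hstack([c(a,273,155,50,50*3//4+3,8)[:300],c(a,133,127,100,75,4)]),np.hstack([c(b,250,162,50,38,8)[:300],c(b,155,170,100,75,4)])])
cv2.imwrite("pics/m1.png",t);print(t.shape)
for uv in[(209,139),(151,148),(216,196),(160,206)]:print(plane("top",uv,.01).round(4))
E
```

```text
(600, 800, 3)
[0.596  0.1637 0.01  ]
[0.578  0.2712 0.01  ]
[0.4891 0.1492 0.01  ]
[0.47   0.2515 0.01  ]
```

View pics/m1.png

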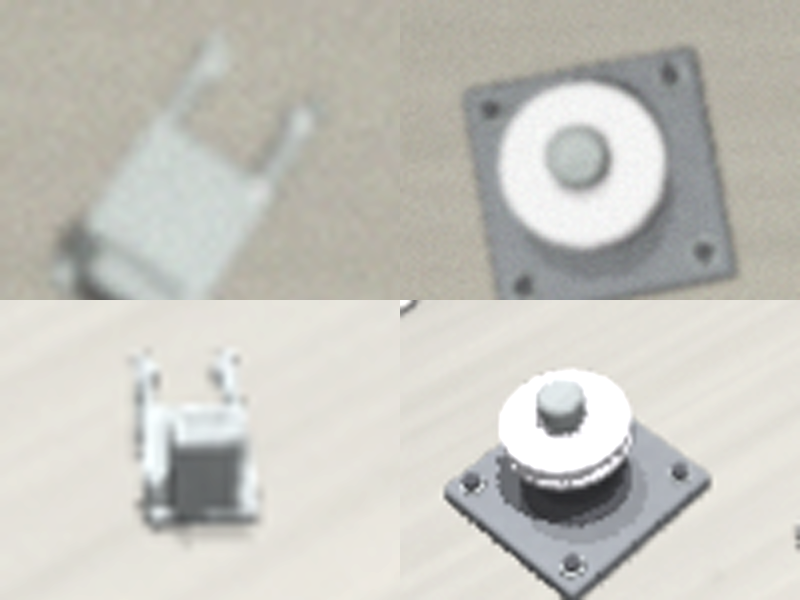

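The crops show the clip's jaw tips at top-view pixels (300,160) and (310.8,169), with the lug at the lower left. The large fixture's head centre is at about (177.5,165.8) in the top view and (195,191.8) in the scene view.

Run:
```python
import cv2,numpy as np
from h import *
a=cv2.imread("pics/top0.png");b=cv2.imread("pics/scene0.png")
L=plane("top",(299.9,160),.005);R=plane("top",(310.75,169),.005);print("tips",L,R,np.linalg.norm(L-R))
# shoulders
A=plane("top",(273+160/8,155+120/8),.005);B=plane("top",(273+265/8,155+190/8),.005);print("shoulders",A,B,np.linalg.norm(A-B))
m=(L+R)/2;s=(A+B)/2;d=m-s;print("dir",d,np.degrees(np.arctan2(d[1],d[0])), "perp", np.degrees(np.arctan2((L-R)[1],(L-R)[0]))-90,np.degrees(np.arctan2((A-B)[1],(A-B)[0]))-90)
print("head",tri([ray("top",(177.5,165.75)),ray("scene",(195,191.75))]))
def big(im,x,y,w,h,th):
    g=im[y:y+h,x:x+w].min(axis=2);M=(g>th).astype(np.uint8);c=max(cv2.findContours(M,0,1)[0],key=cv2.contourArea);e=cv2.fitEllipse(cv2.convexHull(c));return (e[0][0]+x,e[0][1]+y),e[1]
p=big(a,133,127,100,85,185);q=big(b,155,165,100,75,225)
print(p,q); t=tri([ray("top",p[0]),ray("scene",q[0])]);print("pulley",t)
for z in(.06,.07,.08): print(z,plane("top",p[0],z),plane("scene",q[0],z))
# lug top back edge in scene, z=.039
for n,uvs in(("scene",[(250+175/8,162+110/8),(250+245/8,162+110/8),(250+172/8,162+143/8),(250+243/8,162+143/8)]),):
  for uv in uvs: print("lugtop",plane(n,uv,.039))
```

```text
tips [ 0.55855141 -0.00711241  0.005     ] [ 0.54159363 -0.0274575   0.005     ] 0.026485636851148638
shoulders [0.53941541 0.00602547 0.005     ] [ 0.52304244 -0.01855902  0.005     ] 0.02953762579614689
dir [ 0.0188436  -0.01101818  0.        ] -30.31556252347556 perp -39.81145706674567 -33.66313924919299
head (array([0.53188719, 0.21020888, 0.09384883]), [np.float64(0.0006378891394117936), np.float64(0.0006378891394117442)])Traceback (most recent call last):
  File "<stdin>", line 11, in <module>
  File "<stdin>", line 10, in big
ValueError: max() iterable argument is empty
```

Call:
servo_tool([
  {"x":0.62,"y":0.9,"roll":0.06},
  {"x":0.62,"y":0.9,"roll":0.06},
  {"x":0.62,"y":0.9,"roll":0.06},
  {"x":0.62,"y":0.9,"roll":0.06},
  {"x":0.62,"y":0.9,"roll":0.06},
], gripper=1)

```text
invalid input at $.plan[0]: expected keys x, y, z, roll
```

Call:
servo_tool([
  {"x":0.62,"y":0.9,"roll":0.06},
  {"x":0.62,"y":0.9,"roll":0.06},
  {"x":0.62,"y":0.9,"roll":0.06},
  {"x":0.62,"y":0.9,"roll":0.06},
  {"x":0.62,"y":0.9,"roll":0.06},
])

```text
invalid input at $.plan[0]: expected keys x, y, z, roll
```

Call:
servo_tool([
  {"x":0.62,"y":0.9,"z":0,"roll":0.06},
  {"x":0.62,"y":0.9,"z":0,"roll":0.06},
  {"x":0.62,"y":0.9,"z":0,"roll":0.06},
  {"x":0.62,"y":0.9,"z":0,"roll":0.06},
  {"x":0.62,"y":0.9,"z":0,"roll":0.06},
], gripper=1)

```text
time_s: 0.57
eef_pos: [0.2398, -0.3888, 0.2312]
tool_rot: [0.974, 0.228, 0.002, -0.002]
wrist_force: [1.1, 1.1, -0.1]
finger_gap: 0.997
grasp_force: 0.0
```

Call:
servo_tool([
  {"x":0.62,"y":0.9,"z":0,"roll":0.06},
  {"x":0.62,"y":0.9,"z":0,"roll":0.06},
  {"x":0.62,"y":0.9,"z":0,"roll":0.06},
  {"x":0.62,"y":0.9,"z":0,"roll":0.06},
  {"x":0.62,"y":0.9,"z":0,"roll":0.06},
])

```text
time_s: 0.98
eef_pos: [0.3314, -0.2537, 0.2315]
tool_rot: [0.948, 0.319, 0.002, -0.001]
wrist_force: [0.1, 0.3, -0.5]
finger_gap: 1.002
grasp_force: 0.0
```

Call:
servo_tool([
  {"x":0.61,"y":0.86,"z":0,"roll":0.055},
  {"x":0.61,"y":0.86,"z":0,"roll":0.055},
  {"x":0.61,"y":0.86,"z":0,"roll":0.055},
  {"x":0.61,"y":0.86,"z":0,"roll":0.055},
  {"x":0.61,"y":0.86,"z":0,"roll":0.055},
])

```text
time_s: 1.4
eef_pos: [0.4216, -0.125, 0.2317]
tool_rot: [0.917, 0.399, 0.003, -0.001]
wrist_force: [0.3, 0.8, 0.8]
finger_gap: 0.999
grasp_force: 0.0
```

Call:
servo_tool([
  {"x":0.61,"y":0.86,"z":-0.1,"roll":0.055},
  {"x":0.61,"y":0.86,"z":-0.1,"roll":0.055},
  {"x":0.61,"y":0.86,"z":-0.1,"roll":0.055},
  {"x":0.61,"y":0.86,"z":-0.1,"roll":0.055},
  {"x":0.61,"y":0.86,"z":-0.1,"roll":0.055},
])

```text
time_s: 1.82
eef_pos: [0.5114, 0.0043, 0.2155]
tool_rot: [0.879, 0.476, 0.002, -0.003]
wrist_force: [-0.9, 1.7, 0.6]
finger_gap: 1.001
grasp_force: 0.0
```

Call:
servo_tool([
  {"x":0,"y":0,"z":0,"roll":0},
  {"x":0,"y":0,"z":0,"roll":0},
])

```text
time_s: 1.98
eef_pos: [0.5088, -0.0052, 0.2157]
tool_rot: [0.882, 0.471, -0.001, 0.0]
wrist_force: [0.9, -0.4, -0.6]
finger_gap: 1.003
grasp_force: 0.0
```

Run:
```python
from cell import robot, read_camera
import cv2,json,numpy as np
s=robot.state();im=read_camera("wrist");cv2.imwrite("pics/w1.png",im)
json.dump({k:np.array(s[k]).tolist() for k in("eef_pos","tool_rot")},open("w1.json","w"))
print(s["eef_pos"],s["tool_rot"],s["qpos"])
cv2.imwrite("pics/w1b.png",cv2.resize(im,None,fx=1.5,fy=1.5,interpolation=cv2.INTER_CUBIC))
```

```text
[ 0.50882915 -0.00518796  0.21574929] [ 8.82371012e-01  4.70553397e-01 -9.44136209e-04  8.35946872e-05] [ 0.43878298  0.28810864 -0.58045334  1.62916017  0.16449727  1.27504503
 -0.76210712]
```

View pics/w1b.png

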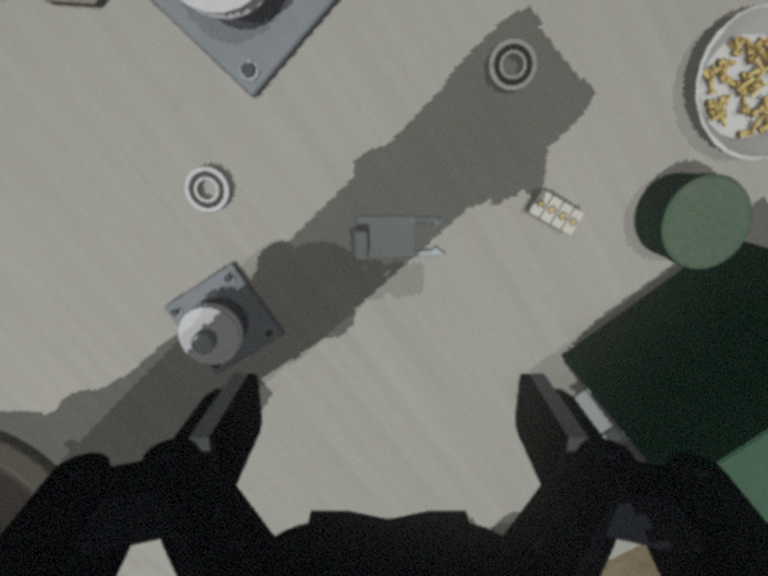

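The wrist view shows the clip at about (263,158) in raw pixels, almost aligned with the tool's y axis and mouth to the right. Its lug is at about (241,160).

Run:
```python
import cv2,numpy as np
im=cv2.imread("pics/w1.png")[130:190,222:302]
r=cv2.resize(im,None,fx=10,fy=10,interpolation=cv2.INTER_CUBIC);r=cv2.convertScaleAbs(r,alpha=1.8)
for i in range(0,80,10): cv2.putText(r,str(222+i),(i*10,10),0,.4,(0,255,255));cv2.line(r,(i*10,0),(i*10,599),(0,255,255),1)
for i in range(0,60,10): cv2.putText(r,str(130+i),(0,i*10+10),0,.4,(0,255,255));cv2.line(r,(0,i*10),(799,i*10),(0,255,255),1)
cv2.imwrite("pics/w1c.png",r)
```

```text
(no output)
```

View pics/w1c.png

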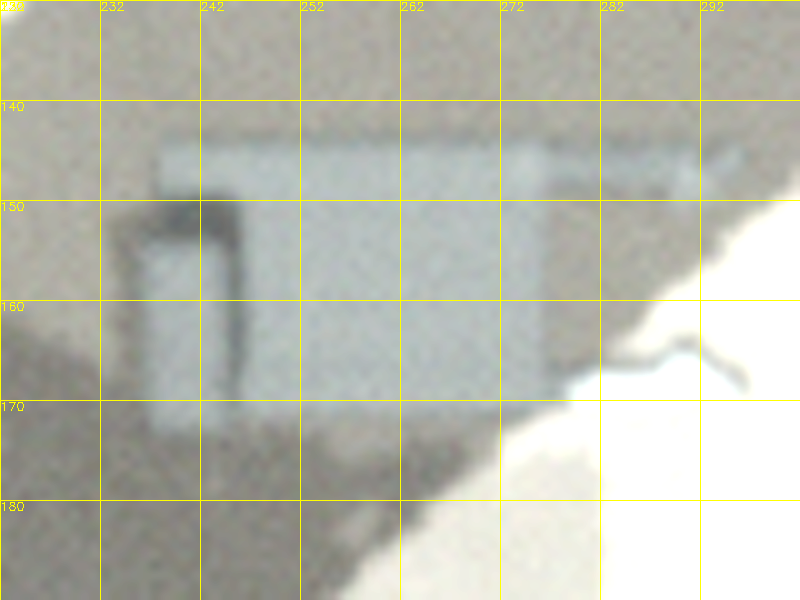

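The crop shows the plate corner at (238,144.5), the tips at u≈296.5 (v 145.5 and 168), and the bottom edge at v≈171. The lug's top face spans u 236.7 to 244.8 and v 153.8 to 173.2.

Run:
```python
import json
from h import *
s=json.load(open("w1.json"));T=wristT(s)
def P(u,v,z):return plane("wrist",(u,v),z,T)
top=[P(240,144.3,.005),P(275,144.2,.005)];bot=[P(250,171,.005),P(270,171,.005)]
for e in(top,bot):
    d=e[1]-e[0];print("edge dir",np.degrees(np.arctan2(d[1],d[0])))
tl=P(238.1,144.3,.005);tipT=P(296.5,145.5,.005);tipB=P(296.8,168.3,.005);sh=[P(276.5,147,.005),P(276.5,166,.005)]
print("len rear-tip",np.linalg.norm((tipT-tl)),"width",np.linalg.norm(top[0]-P(240,171,.005)), "tips",tipT,tipB)
l=[P(236.7,153.8,.039),P(244.6,153.8,.039),P(244.8,173.2,.039),P(236.9,173.2,.039)]
print("lug centre",np.mean(l,0),"size",np.linalg.norm(l[1]-l[0]),np.linalg.norm(l[2]-l[1]))
d=(l[1]-l[2]);print("lug dir",np.degrees(np.arctan2(d[1],d[0]))-90)
a=np.radians(-34);X=np.array([np.cos(a),np.sin(a),0]);Y=np.array([-X[1],X[0],0])
mid=(P(260,144.3,.005)+P(260,171,.005))/2
print("lug from plate rear", tl+5*X/1000-17*Y/1000)
print("lug from tips",(tipT+tipB)/2-.066*X, "tool y ang",np.degrees(2*np.arctan2(s["tool_rot"][1],s["tool_rot"][0]))-90)
print("fix w1 lateral mid dot Y",mid@Y,"lug",np.mean(l,0)@Y)
```

```text
edge dir -33.69899544210169
edge dir -33.85271845091014
len rear-tip 0.06913342831335426 width 0.03235394334504154 tips [ 0.56209595 -0.00697584  0.005     ] [ 0.54786687 -0.03066369  0.005     ]
lug centre [0.50046769 0.01657582 0.039     ] size 0.008519238424663022 0.0214722593459953
lug dir -34.06195092461629
lug from plate rear [0.50010351 0.01578706 0.005     ]
lug from tips [0.50026493 0.01808697 0.005     ] tool y ang -33.85952315088239
fix w1 lateral mid dot Y 0.2936188690478199 lug 0.2935999582852575
```

Call:
servo_tool([
  {"x":-0.057,"y":0.147,"z":-0.25,"roll":0},
  {"x":-0.057,"y":0.147,"z":-0.5,"roll":0},
  {"x":-0.057,"y":0.147,"z":-0.77,"roll":0},
  {"x":-0.057,"y":0.147,"z":-0.77,"roll":0},
  {"x":-0.057,"y":0.147,"z":-0.77,"roll":0},
])

```text
time_s: 2.45
eef_pos: [0.4986, 0.0159, 0.0996]
tool_rot: [0.883, 0.47, -0.003, -0.001]
wrist_force: [0.1, -0.2, 0.7]
finger_gap: 1.001
grasp_force: 0.0
```

Call:
servo_tool([
  {"x":0,"y":0,"z":0,"roll":0},
  {"x":0,"y":0,"z":0,"roll":0},
  {"x":0,"y":0,"z":0,"roll":0},
])

```text
time_s: 2.7
eef_pos: [0.503, 0.0179, 0.1035]
tool_rot: [0.882, 0.47, 0.002, 0.001]
wrist_force: [0.4, 0.1, -0.5]
finger_gap: 1.002
grasp_force: 0.0
```

Run:
```python
from cell import robot, read_camera
import cv2,json,numpy as np
s=robot.state();im=read_camera("wrist");cv2.imwrite("pics/w2.png",im)
json.dump({k:np.array(s[k]).tolist() for k in("eef_pos","tool_rot")},open("w2.json","w"))
print(s["eef_pos"],s["tool_rot"],s["wrist_force"])
```

```text
[0.50302418 0.01793787 0.10354743] [0.88247442 0.47035196 0.00240522 0.00146601] [ 0.3794079   0.08869167 -0.46177004]
```

Call:
servo_tool([
  {"x":0,"y":0,"z":-0.2,"roll":0},
  {"x":0,"y":0,"z":-0.4,"roll":0},
  {"x":0,"y":0,"z":-0.5,"roll":0},
  {"x":0,"y":0,"z":-0.5,"roll":0},
  {"x":0,"y":0,"z":-0.5,"roll":0},
])

```text
time_s: 3.17
eef_pos: [0.501, 0.0183, 0.0263]
tool_rot: [0.882, 0.471, 0.0, 0.0]
wrist_force: [0.4, 0.3, -0.7]
finger_gap: 1.003
grasp_force: 0.0
```

Call:
servo_tool([
  {"x":0,"y":0,"z":0,"roll":0},
  {"x":0,"y":0,"z":0,"roll":0},
  {"x":0,"y":0,"z":0,"roll":0},
  {"x":0,"y":0,"z":0,"roll":0},
  {"x":0,"y":0,"z":0,"roll":0},
])

```text
time_s: 3.58
eef_pos: [0.5012, 0.0182, 0.0265]
tool_rot: [0.882, 0.471, 0.001, 0.0]
wrist_force: [-0.0, -0.0, -0.2]
finger_gap: 1.001
grasp_force: 0.0
```

Call:
servo_tool([
  {"x":0,"y":0,"z":0,"roll":0},
])

```text
time_s: 3.67
eef_pos: [0.5009, 0.0182, 0.0262]
tool_rot: [0.882, 0.471, 0.0, 0.0]
wrist_force: [0.3, -0.1, -0.1]
finger_gap: 1.001
grasp_force: 0.0
```

Call:
servo_tool([
  {"x":-0.006,"y":-0.009,"z":-0.06,"roll":0},
  {"x":-0.006,"y":-0.009,"z":-0.12,"roll":0},
  {"x":-0.006,"y":-0.009,"z":-0.12,"roll":0},
  {"x":-0.006,"y":-0.009,"z":-0.12,"roll":0},
])

```text
time_s: 4.0
eef_pos: [0.4986, 0.0167, 0.0066]
tool_rot: [0.882, 0.471, -0.001, -0.001]
wrist_force: [-0.5, -0.3, 0.4]
finger_gap: 1.0
grasp_force: 0.0
```

Call:
servo_tool([
  {"x":0,"y":0,"z":0,"roll":0},
  {"x":0,"y":0,"z":0,"roll":0},
  {"x":0,"y":0,"z":0,"roll":0},
  {"x":0,"y":0,"z":0,"roll":0},
  {"x":0,"y":0,"z":0,"roll":0},
], gripper=-1, newtons=70)

```text
time_s: 4.42
eef_pos: [0.5, 0.0169, 0.008]
tool_rot: [0.882, 0.471, 0.0, 0.0]
wrist_force: [0.1, 0.0, -0.9]
finger_gap: 0.299
grasp_force: 0.0
```

Call:
servo_tool([
  {"x":0,"y":0,"z":0,"roll":0},
  {"x":0,"y":0,"z":0,"roll":0},
  {"x":0,"y":0,"z":0,"roll":0},
  {"x":0,"y":0,"z":0,"roll":0},
  {"x":0,"y":0,"z":0,"roll":0},
])

```text
time_s: 4.83
eef_pos: [0.5002, 0.017, 0.0081]
tool_rot: [0.882, 0.471, 0.0, 0.0]
wrist_force: [0.4, 0.0, 3.0]
finger_gap: 0.104
grasp_force: 68.5
```

Call:
servo_tool([
  {"x":0,"y":0,"z":0.2,"roll":0},
  {"x":0,"y":0,"z":0.45,"roll":0},
  {"x":0,"y":0,"z":0.7,"roll":0},
  {"x":0,"y":0,"z":0.95,"roll":0},
  {"x":0,"y":0,"z":0.95,"roll":0},
])

```text
time_s: 5.25
eef_pos: [0.505, 0.0179, 0.1575]
tool_rot: [0.882, 0.471, 0.006, 0.003]
wrist_force: [1.8, 0.6, 0.1]
finger_gap: 0.106
grasp_force: 68.7
```

Call:
servo_tool([
  {"x":-0.12,"y":0.15,"z":0,"roll":0.035},
  {"x":-0.24,"y":0.3,"z":0,"roll":0.07},
  {"x":-0.33,"y":0.45,"z":0,"roll":0.1},
  {"x":-0.33,"y":0.64,"z":0,"roll":0.1},
  {"x":-0.33,"y":0.64,"z":0,"roll":0.1},
])

```text
time_s: 5.67
eef_pos: [0.4482, 0.1198, 0.1503]
tool_rot: [0.795, 0.607, 0.001, -0.002]
wrist_force: [0.0, 1.5, -0.7]
finger_gap: 0.105
grasp_force: 68.6
```

Call:
servo_tool([
  {"x":-0.12,"y":0.15,"z":0,"roll":0.03},
  {"x":-0.24,"y":0.3,"z":0,"roll":0.06},
  {"x":-0.33,"y":0.45,"z":0,"roll":0.088},
  {"x":-0.33,"y":0.64,"z":0,"roll":0.088},
  {"x":-0.33,"y":0.64,"z":0,"roll":0.088},
])

```text
time_s: 6.08
eef_pos: [0.3988, 0.2154, 0.1506]
tool_rot: [0.704, 0.71, 0.002, -0.002]
wrist_force: [0.3, 0.5, -1.2]
finger_gap: 0.104
grasp_force: 68.6
```

Call:
servo_tool([
  {"x":0,"y":0,"z":0,"roll":0},
  {"x":0,"y":0,"z":0,"roll":0},
  {"x":0,"y":0,"z":0,"roll":0},
  {"x":0,"y":0,"z":0,"roll":0},
  {"x":0,"y":0,"z":0,"roll":0},
])

```text
time_s: 6.5
eef_pos: [0.4011, 0.2078, 0.1501]
tool_rot: [0.708, 0.706, -0.0, 0.0]
wrist_force: [0.2, -0.2, -0.5]
finger_gap: 0.107
grasp_force: 68.6
```

Run:
```python
from cell import robot, read_camera
import cv2,json,numpy as np
from h import *
s=robot.state();im=read_camera("wrist");cv2.imwrite("pics/w3.png",im);cv2.imwrite("pics/t3.png",read_camera("top"));cv2.imwrite("pics/s3.png",read_camera("scene"))
json.dump({k:np.array(s[k]).tolist() for k in("eef_pos","tool_rot")},open("w3.json","w"))
print(s["eef_pos"],s["tool_rot"],s["wrist_force"],s["qpos"])
print(proj("wrist",(.532,.21,.094),wristT(s)))
cv2.imwrite("pics/w3b.png",cv2.resize(im,None,fx=1.5,fy=1.5,interpolation=cv2.INTER_CUBIC))
```

```text
[0.4011365  0.20775203 0.15008541] [ 7.07795513e-01  7.06417304e-01 -3.01854731e-04  1.12492085e-04] [ 0.21207979 -0.248336   -0.45826991] [ 0.17683699  0.26965271 -0.81818253  1.86740741  0.22053324  1.09804454
 -0.72674943]
[436.44614278 212.23749616]
```

View pics/w3b.png

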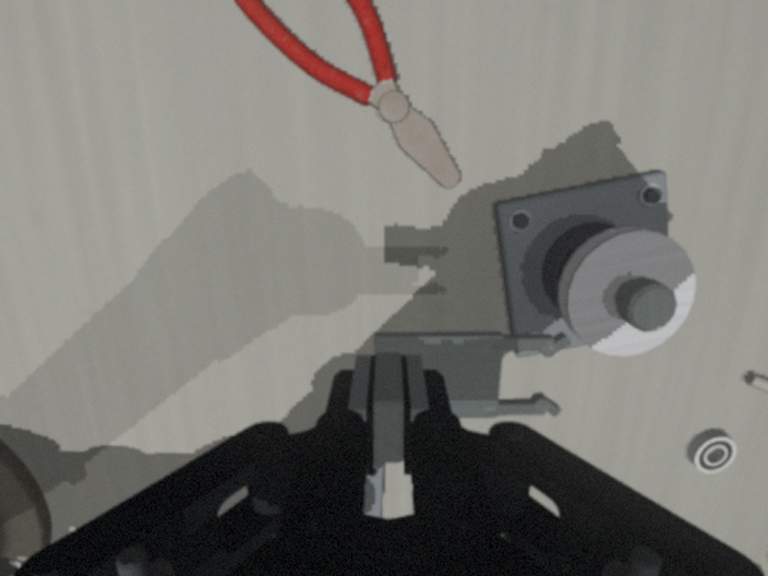

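The clip is held straight. Its noses are at about (375,228) and (368,270) in raw pixels, and the spindle head is at about (433,202). I'll zoom in to get precise numbers.

Run:
```python
import cv2,numpy as np
x0,y0=325,158
im=cv2.imread("pics/w3.png")[y0:y0+120,x0:x0+160]
r=cv2.resize(im,None,fx=5,fy=5,interpolation=cv2.INTER_CUBIC);r=cv2.convertScaleAbs(r,alpha=1.6)
for i in range(5,160,20): cv2.putText(r,str(x0+i),(i*5,10),0,.4,(0,255,255));cv2.line(r,(i*5,0),(i*5,599),(0,255,255),1)
for i in range(2,120,20): cv2.putText(r,str(y0+i),(0,i*5+10),0,.4,(0,255,255));cv2.line(r,(0,i*5),(799,i*5),(0,255,255),1)
cv2.imwrite("pics/w3c.png",r)
```

```text
(no output)
```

View pics/w3c.png

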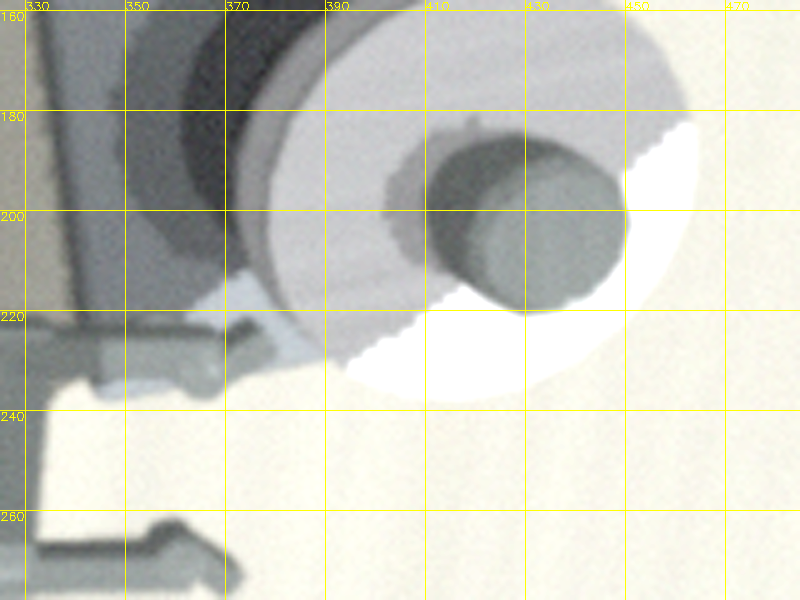

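The head's top disc is centred at about (434.8,205), with diameter 31.5 px. The jaw tips are at (380,228) and (373,272.5), and the pulley's top disc spans u 378.6 to 464.8.

Run:
```python
import json
from h import *
s=json.load(open("w3.json"));T=wristT(s)
z=s["eef_pos"][2]-.0081+.005
t1=plane("wrist",(380,228),z,T);t2=plane("wrist",(373,272.5),z,T);print("tips",t1,t2,"mid",(t1+t2)/2,"expected",np.array(s["eef_pos"])+[.066,0,0])
# shoulder/plate edges: upper edge y of clip and shoulder u=333 
print("shoulder",plane("wrist",(333.5,238),z,T),plane("wrist",(332.3,262),z,T))
e1=plane("wrist",(335,222.3),z,T);print("upper edge",e1, plane("wrist",(262,222.3),z,T))
W=ray("wrist",(434.8,205),T);A=ray("top",(177.5,165.75));B=ray("scene",(195,191.75))
for o in([A,B],[A,W],[B,W],[A,B,W]):
    x,r=tri(o);print(x.round(4),np.round(r,4))
# pulley in wrist: left-right extents and bottom
c=[(378.6,198),(464.8,190),(413,238)]
for zz in(.066,.069,.072,.075):
    L,R,Bt=[plane("wrist",p,zz,T) for p in c];print(zz,"diam",R[0]-L[0],"centre x",(L[0]+R[0])/2,"y",Bt[1]+.036, "head",plane("wrist",(434.8,205),zz+.0216,T))
# lower-left corner of base & others from wrist
print("base corner",plane("wrist",(330/1+0,158),.01,T))
a=cv2.imread("pics/top0.png")
g=a[127:210,133:233];m=(g.min(2)>170).astype(np.uint8);n,l,st,ce=cv2.connectedComponentsWithStats(m)
i=max(range(1,n),key=lambda k:st[k][4]*(abs(ce[k]-[45,40]).sum()<25));print(st[i],ce[i]+[133,127])
```

```text
tips [0.46747189 0.22166884 0.14698541] [0.46707234 0.19420744 0.14698541] mid [0.46727211 0.20793814 0.14698541] expected [0.4671365  0.20775203 0.15008541]
shoulder [0.44272978 0.21597642 0.14698541] [0.44324102 0.20127308 0.14698541]
upper edge [0.44281131 0.2251325  0.14698541] [0.40419502 0.2252787  0.14698541]
[0.5319 0.2102 0.0938] [0.0006 0.0006]
[0.5338 0.2118 0.0858] [0.0014 0.0014]
[0.5275 0.2148 0.0987] [0.0024 0.0024]
[0.533  0.2114 0.0904] [0.0015 0.0022 0.0028]
0.066 diam 0.07189532264795312 centre x 0.5353044333225988 y 0.21177186873277312 head [0.53381819 0.21331039 0.0876    ]
0.069 diam 0.07093951716839142 centre x 0.5335385436673095 y 0.21324473650285244 head [0.53188722 0.21438728 0.0906    ]
0.072 diam 0.06998371168882961 centre x 0.5317726540120202 y 0.2147176042729318 head [0.52995626 0.21546418 0.0936    ]
0.075 diam 0.06902790620926791 centre x 0.530006764356731 y 0.21619047204301114 head [0.5280253  0.21654107 0.0966    ]
base corner [0.47108058 0.23382019 0.01      ]
[ 26  22  39  39 948] [178.18670886 167.99683544]
```

Call:
servo_tool([
  {"x":0.1,"y":0.02,"z":-0.1,"roll":0},
  {"x":0.2,"y":0.02,"z":-0.2,"roll":0},
  {"x":0.26,"y":0.02,"z":-0.25,"roll":0},
  {"x":0.26,"y":0.02,"z":-0.25,"roll":0},
  {"x":0.26,"y":0.02,"z":-0.25,"roll":0},
])

```text
time_s: 7.07
eef_pos: [0.4395, 0.2116, 0.1124]
tool_rot: [0.707, 0.707, -0.001, -0.001]
wrist_force: [-0.2, -0.0, -1.5]
finger_gap: 0.104
grasp_force: 68.6
```

Call:
servo_tool([
  {"x":0,"y":0,"z":0,"roll":0},
  {"x":0,"y":0,"z":0,"roll":0},
  {"x":0,"y":0,"z":0,"roll":0},
  {"x":0,"y":0,"z":0,"roll":0},
  {"x":0,"y":0,"z":0,"roll":0},
])

```text
time_s: 7.48
eef_pos: [0.4398, 0.212, 0.1132]
tool_rot: [0.707, 0.707, 0.0, 0.0]
wrist_force: [0.3, -0.6, -0.9]
finger_gap: 0.104
grasp_force: 68.6
```

Run:
```python
from cell import robot, read_camera
import cv2,json,numpy as np
from h import *
s=robot.state();im=read_camera("wrist");cv2.imwrite("pics/w4.png",im);cv2.imwrite("pics/s4.png",read_camera("scene"))
json.dump({k:np.array(s[k]).tolist() for k in("eef_pos","tool_rot")},open("w4.json","w"))
print(s["eef_pos"],s["tool_rot"],s["wrist_force"])
x0,y0=290,180
r=cv2.resize(im[y0:y0+120,x0:x0+160],None,fx=5,fy=5,interpolation=cv2.INTER_CUBIC);r=cv2.convertScaleAbs(r,alpha=1.5)
for i in range(10,160,20): cv2.putText(r,str(x0+i),(i*5,10),0,.4,(0,255,255));cv2.line(r,(i*5,0),(i*5,599),(0,255,255),1)
for i in range(0,120,20): cv2.putText(r,str(y0+i),(0,i*5+10),0,.4,(0,255,255));cv2.line(r,(0,i*5),(799,i*5),(0,255,255),1)
cv2.imwrite("pics/w4c.png",r)
```

```text
[0.43975035 0.21199641 0.11324191] [7.06890821e-01 7.07322551e-01 2.80794165e-04 3.09602970e-04] [ 0.32395909 -0.57845726 -0.88847939]
```

View pics/w4c.png

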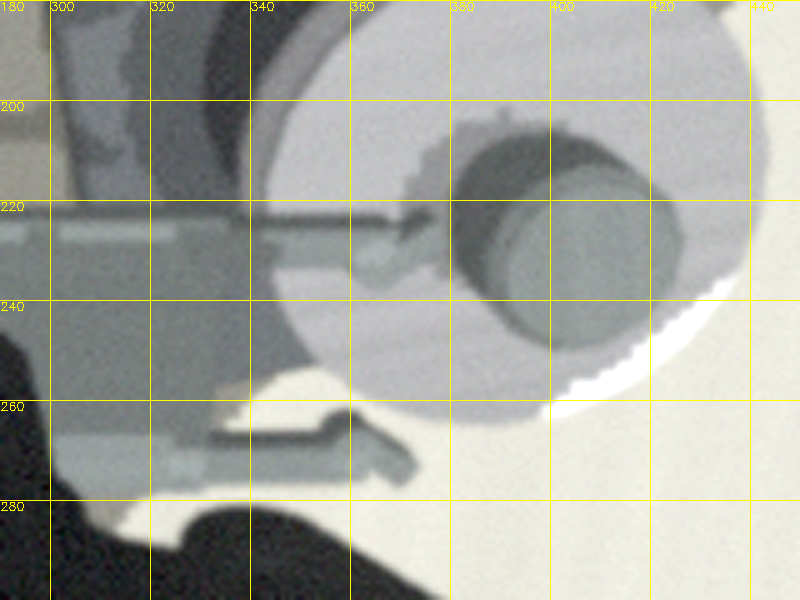

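The head's top disc is now centred at (407.3,231.4), with diameter about 38 px. The pulley's rim is at u 343.2 to 443.6 with its bottom at v≈264.8, and the lower tip is at (373,274).

Run:
```python
import json
from h import *
s3=json.load(open("w3.json"));T3=wristT(s3);s=json.load(open("w4.json"));T=wristT(s)
W3=ray("wrist",(434.8,205),T3);W4=ray("wrist",(407.3,231.4),T);A=ray("top",(177.5,165.75));B=ray("scene",(195,191.75))
for o in([W3,W4],[A,W4],[A,B,W3,W4]):
    x,r=tri(o);print(x.round(4),np.round(r,4))
c=[(343.2,222),(443.6,208),(385,264.8)]
from scipy.optimize import least_squares
for zz in(.062,.065,.068,.071,.074):
    L,R,Bt=[plane("wrist",p,zz,T)[:2] for p in c]
    # circle through 3 pts
    M=np.array([[2*p[0],2*p[1],1] for p in(L,R,Bt)]);q=np.linalg.solve(M,[p@p for p in(L,R,Bt)]);rad=np.sqrt(q[2]+q[:2]@q[:2])
    l,r2=plane("wrist",(388.2,231.4),zz+.0216,T),plane("wrist",(426.5,231.4),zz+.0216,T)
    print(zz,"pulley c",q[:2].round(4),"rad",rad.round(4),"head",plane("wrist",(407.3,231.4),zz+.0216,T).round(4),"diam",(r2-l)[0].round(4))
z=s["eef_pos"][2]-.0081+.005
print("tip",plane("wrist",(373.2,274),z,T),"upper tip",plane("wrist",(378,222.5),z,T),"edge",plane("wrist",(330,222),z,T),s["eef_pos"])
# base corners from wrist3/scene at z .01
```

```text
[0.5356 0.2123 0.0849] [0. 0.]
[0.5341 0.2117 0.0851] [0.0015 0.0015]
[0.5338 0.2118 0.0886] [0.0019 0.0032 0.0018 0.002 ]
0.062 pulley c [0.5371 0.2108] rad 0.0363 head [0.5364 0.2117 0.0836] diam 0.0255
0.065 pulley c [0.5356 0.212 ] rad 0.0358 head [0.5347 0.2131 0.0866] diam 0.025
0.068 pulley c [0.5341 0.2132] rad 0.0352 head [0.533  0.2144 0.0896] diam 0.0246
0.071 pulley c [0.5326 0.2145] rad 0.0346 head [0.5313 0.2158 0.0926] diam 0.0241
0.074 pulley c [0.5311 0.2157] rad 0.0341 head [0.5297 0.2172 0.0956] diam 0.0237
tip [0.50599871 0.19759365 0.11014191] upper tip [0.50458197 0.22924788 0.11014191] edge [0.4787201  0.22964037 0.11014191] [0.4397503487476766, 0.21199641071958608, 0.1132419079386501]
```

Call:
servo_tool([
  {"x":0.04,"y":0,"z":-0.07,"roll":0},
  {"x":0.04,"y":0,"z":-0.13,"roll":0},
  {"x":0.04,"y":0,"z":-0.18,"roll":0},
  {"x":0.04,"y":0,"z":-0.18,"roll":0},
  {"x":0.04,"y":0,"z":-0.18,"roll":0},
])

```text
time_s: 8.0
eef_pos: [0.4449, 0.2115, 0.0846]
tool_rot: [0.707, 0.707, -0.001, -0.001]
wrist_force: [-0.4, 0.4, -0.6]
finger_gap: 0.101
grasp_force: 68.6
```

Call:
servo_tool([
  {"x":0,"y":0,"z":0,"roll":0},
  {"x":0,"y":0,"z":0,"roll":0},
  {"x":0,"y":0,"z":0,"roll":0},
  {"x":0,"y":0,"z":0,"roll":0},
  {"x":0,"y":0,"z":0,"roll":0},
])

```text
time_s: 8.42
eef_pos: [0.446, 0.2119, 0.0861]
tool_rot: [0.707, 0.707, 0.0, 0.0]
wrist_force: [0.2, -0.2, -1.1]
finger_gap: 0.107
grasp_force: 68.6
```

Call:
servo_tool([
  {"x":0,"y":0,"z":-0.007,"roll":0},
  {"x":0,"y":0,"z":-0.014,"roll":0},
  {"x":0,"y":0,"z":-0.02,"roll":0},
  {"x":0,"y":0,"z":-0.02,"roll":0},
  {"x":0,"y":0,"z":-0.02,"roll":0},
])

```text
time_s: 8.83
eef_pos: [0.4457, 0.2118, 0.0827]
tool_rot: [0.707, 0.707, -0.0, -0.0]
wrist_force: [-0.2, 0.6, -1.7]
finger_gap: 0.107
grasp_force: 68.6
```

Call:
servo_tool([
  {"x":0,"y":0,"z":-0.004,"roll":0},
  {"x":0,"y":0,"z":-0.007,"roll":0},
  {"x":0,"y":0,"z":-0.01,"roll":0},
  {"x":0,"y":0,"z":-0.01,"roll":0},
  {"x":0,"y":0,"z":-0.01,"roll":0},
])

```text
time_s: 9.25
eef_pos: [0.4458, 0.2119, 0.0813]
tool_rot: [0.707, 0.707, -0.0, -0.0]
wrist_force: [0.6, 0.2, -1.6]
finger_gap: 0.105
grasp_force: 68.6
```

Call:
servo_tool([
  {"x":0,"y":0,"z":-0.004,"roll":0},
  {"x":0,"y":0,"z":-0.007,"roll":0},
  {"x":0,"y":0,"z":-0.01,"roll":0},
  {"x":0,"y":0,"z":-0.01,"roll":0},
  {"x":0,"y":0,"z":-0.01,"roll":0},
])

```text
time_s: 9.67
eef_pos: [0.4458, 0.2119, 0.0798]
tool_rot: [0.707, 0.707, -0.0, -0.0]
wrist_force: [-0.2, 0.2, -0.8]
finger_gap: 0.104
grasp_force: 68.6
```

Call:
servo_tool([
  {"x":0,"y":0,"z":-0.004,"roll":0},
  {"x":0,"y":0,"z":-0.008,"roll":0},
  {"x":0,"y":0,"z":-0.008,"roll":0},
  {"x":0,"y":0,"z":-0.008,"roll":0},
])

```text
time_s: 10.0
eef_pos: [0.4458, 0.2119, 0.0786]
tool_rot: [0.707, 0.707, -0.0, -0.0]
wrist_force: [-0.6, 0.0, -1.2]
finger_gap: 0.102
grasp_force: 68.6
```

Call:
servo_tool([
  {"x":0,"y":0,"z":-0.004,"roll":0},
  {"x":0,"y":0,"z":-0.008,"roll":0},
  {"x":0,"y":0,"z":-0.008,"roll":0},
  {"x":0,"y":0,"z":-0.008,"roll":0},
])

```text
time_s: 10.33
eef_pos: [0.4458, 0.2118, 0.0774]
tool_rot: [0.707, 0.707, -0.0, -0.0]
wrist_force: [-0.6, -0.0, -1.1]
finger_gap: 0.103
grasp_force: 68.6
```

Call:
servo_tool([
  {"x":0,"y":0,"z":-0.004,"roll":0},
  {"x":0,"y":0,"z":-0.008,"roll":0},
  {"x":0,"y":0,"z":-0.008,"roll":0},
  {"x":0,"y":0,"z":-0.008,"roll":0},
])

```text
time_s: 10.67
eef_pos: [0.4458, 0.2119, 0.0762]
tool_rot: [0.707, 0.707, -0.0, 0.0]
wrist_force: [-0.2, 0.9, -1.5]
finger_gap: 0.104
grasp_force: 68.6
```

Call:
servo_tool([
  {"x":0,"y":0,"z":-0.004,"roll":0},
  {"x":0,"y":0,"z":-0.008,"roll":0},
  {"x":0,"y":0,"z":-0.008,"roll":0},
  {"x":0,"y":0,"z":-0.008,"roll":0},
])

```text
time_s: 11.0
eef_pos: [0.4458, 0.212, 0.0753]
tool_rot: [0.707, 0.707, 0.0, 0.0]
wrist_force: [-0.7, -0.4, 1.3]
finger_gap: 0.105
grasp_force: 69.0
```

Call:
servo_tool([
  {"x":0,"y":0,"z":-0.004,"roll":0},
  {"x":0,"y":0,"z":-0.004,"roll":0},
  {"x":0,"y":0,"z":-0.004,"roll":0},
])

```text
time_s: 11.25
eef_pos: [0.4458, 0.212, 0.0751]
tool_rot: [0.707, 0.707, 0.0, 0.0]
wrist_force: [-2.2, -2.2, 5.8]
finger_gap: 0.104
grasp_force: 69.6
```

Call:
servo_tool([
  {"x":0,"y":0.004,"z":0.011,"roll":0},
  {"x":0,"y":0.004,"z":0.011,"roll":0},
  {"x":0,"y":0.004,"z":0.011,"roll":0},
])

```text
time_s: 11.5
eef_pos: [0.4458, 0.2125, 0.0759]
tool_rot: [0.707, 0.707, 0.0, -0.0]
wrist_force: [-0.6, -0.2, -1.6]
finger_gap: 0.102
grasp_force: 68.6
```

Call:
servo_tool([
  {"x":0.02,"y":0,"z":0,"roll":0},
  {"x":0.04,"y":0,"z":0,"roll":0},
  {"x":0.06,"y":0,"z":0,"roll":0},
  {"x":0.06,"y":0,"z":0,"roll":0},
  {"x":0.06,"y":0,"z":0,"roll":0},
])

```text
time_s: 11.92
eef_pos: [0.4551, 0.2124, 0.0759]
tool_rot: [0.707, 0.707, -0.0, -0.0]
wrist_force: [-0.2, 1.3, -1.8]
finger_gap: 0.104
grasp_force: 68.6
```

Call:
servo_tool([
  {"x":0.01,"y":0,"z":0,"roll":0},
  {"x":0.02,"y":0,"z":0,"roll":0},
  {"x":0.03,"y":0,"z":0,"roll":0},
  {"x":0.03,"y":0,"z":0,"roll":0},
  {"x":0.03,"y":0,"z":0,"roll":0},
])

```text
time_s: 12.33
eef_pos: [0.4594, 0.2125, 0.0761]
tool_rot: [0.707, 0.707, 0.0, -0.0]
wrist_force: [-0.7, 0.2, -1.6]
finger_gap: 0.107
grasp_force: 68.6
```

Call:
servo_tool([
  {"x":0.007,"y":0,"z":0,"roll":0},
  {"x":0.013,"y":0,"z":0,"roll":0},
  {"x":0.02,"y":0,"z":0,"roll":0},
  {"x":0.02,"y":0,"z":0,"roll":0},
])

```text
time_s: 12.67
eef_pos: [0.4626, 0.2124, 0.0761]
tool_rot: [0.707, 0.707, 0.0, 0.0]
wrist_force: [0.5, -0.1, -1.1]
finger_gap: 0.105
grasp_force: 68.6
```

Call:
servo_tool([
  {"x":0.005,"y":0,"z":0,"roll":0},
  {"x":0.01,"y":0,"z":0,"roll":0},
  {"x":0.01,"y":0,"z":0,"roll":0},
  {"x":0.01,"y":0,"z":0,"roll":0},
])

```text
time_s: 13.0
eef_pos: [0.4639, 0.2124, 0.076]
tool_rot: [0.707, 0.707, -0.0, 0.0]
wrist_force: [0.6, -0.3, -1.7]
finger_gap: 0.107
grasp_force: 68.6
```

Call:
servo_tool([
  {"x":0.005,"y":0,"z":0,"roll":0},
  {"x":0.01,"y":0,"z":0,"roll":0},
  {"x":0.01,"y":0,"z":0,"roll":0},
  {"x":0.01,"y":0,"z":0,"roll":0},
])

```text
time_s: 13.33
eef_pos: [0.4654, 0.2125, 0.0761]
tool_rot: [0.707, 0.707, 0.0, 0.0]
wrist_force: [-0.0, 0.1, -1.0]
finger_gap: 0.103
grasp_force: 68.6
```

Call:
servo_tool([
  {"x":0.005,"y":0,"z":0,"roll":0},
  {"x":0.008,"y":0,"z":0,"roll":0},
  {"x":0.008,"y":0,"z":0,"roll":0},
  {"x":0.008,"y":0,"z":0,"roll":0},
])

```text
time_s: 13.67
eef_pos: [0.4665, 0.2125, 0.0761]
tool_rot: [0.707, 0.707, -0.0, 0.0]
wrist_force: [0.7, -0.7, -0.6]
finger_gap: 0.104
grasp_force: 68.6
```

Call:
servo_tool([
  {"x":0.005,"y":0,"z":0,"roll":0},
  {"x":0.01,"y":0,"z":0,"roll":0},
  {"x":0.01,"y":0,"z":0,"roll":0},
  {"x":0.01,"y":0,"z":0,"roll":0},
])

```text
time_s: 14.0
eef_pos: [0.468, 0.2125, 0.076]
tool_rot: [0.707, 0.707, 0.0, -0.0]
wrist_force: [0.1, 0.0, -1.4]
finger_gap: 0.102
grasp_force: 68.6
```

Call:
servo_tool([
  {"x":0.005,"y":0,"z":0,"roll":0},
  {"x":0.01,"y":0,"z":0,"roll":0},
  {"x":0.01,"y":0,"z":0,"roll":0},
  {"x":0.01,"y":0,"z":0,"roll":0},
])

```text
time_s: 14.33
eef_pos: [0.4691, 0.2127, 0.0759]
tool_rot: [0.707, 0.707, -0.0, -0.0]
wrist_force: [-0.8, 0.3, -1.6]
finger_gap: 0.104
grasp_force: 68.6
```

Call:
servo_tool([
  {"x":0.005,"y":0,"z":0,"roll":0},
  {"x":0.01,"y":0,"z":0,"roll":0},
  {"x":0.01,"y":0,"z":0,"roll":0},
  {"x":0.01,"y":0,"z":0,"roll":0},
])

```text
time_s: 14.67
eef_pos: [0.4702, 0.2129, 0.0758]
tool_rot: [0.707, 0.707, -0.0, -0.001]
wrist_force: [-2.6, 1.3, -1.2]
finger_gap: 0.106
grasp_force: 68.6
```

Call:
servo_tool([
  {"x":0.005,"y":0.004,"z":0,"roll":0},
  {"x":0.007,"y":0.004,"z":0,"roll":0},
  {"x":0.007,"y":0.004,"z":0,"roll":0},
  {"x":0.007,"y":0.004,"z":0,"roll":0},
])

```text
time_s: 15.0
eef_pos: [0.4707, 0.2129, 0.0757]
tool_rot: [0.707, 0.707, -0.001, -0.001]
wrist_force: [-4.8, 0.4, 0.2]
finger_gap: 0.106
grasp_force: 68.8
```

Call:
servo_tool([
  {"x":0.004,"y":0,"z":0.001,"roll":0},
  {"x":0.007,"y":0,"z":0.001,"roll":0},
  {"x":0.007,"y":0,"z":0.001,"roll":0},
])

```text
time_s: 15.25
eef_pos: [0.4709, 0.2129, 0.0757]
tool_rot: [0.707, 0.707, -0.002, -0.001]
wrist_force: [-5.9, 0.6, 1.0]
finger_gap: 0.103
grasp_force: 69.1
```

Call:
servo_tool([
  {"x":0.004,"y":0,"z":0,"roll":0},
  {"x":0.008,"y":0,"z":0,"roll":0},
  {"x":0.008,"y":0,"z":0,"roll":0},
  {"x":0.008,"y":0,"z":0,"roll":0},
])

```text
time_s: 15.58
eef_pos: [0.4714, 0.2129, 0.0758]
tool_rot: [0.707, 0.707, -0.002, -0.001]
wrist_force: [-8.7, 0.5, 2.3]
finger_gap: 0.105
grasp_force: 69.3
```

Call:
servo_tool([
  {"x":0.004,"y":0,"z":0.001,"roll":0},
  {"x":0.008,"y":0,"z":0.002,"roll":0},
  {"x":0.008,"y":0,"z":0.002,"roll":0},
  {"x":0.008,"y":0,"z":0.002,"roll":0},
])

```text
time_s: 15.92
eef_pos: [0.473, 0.2128, 0.0758]
tool_rot: [0.707, 0.707, -0.002, -0.001]
wrist_force: [-5.9, 0.8, 0.2]
finger_gap: 0.107
grasp_force: 68.8
```

Call:
servo_tool([
  {"x":0.004,"y":0,"z":0,"roll":0},
  {"x":0.008,"y":0,"z":0,"roll":0},
  {"x":0.008,"y":0,"z":0,"roll":0},
  {"x":0.008,"y":0,"z":0,"roll":0},
])

```text
time_s: 16.25
eef_pos: [0.4746, 0.2128, 0.0758]
tool_rot: [0.707, 0.707, -0.002, -0.001]
wrist_force: [-6.4, 1.5, 0.1]
finger_gap: 0.104
grasp_force: 68.7
```

Call:
servo_tool([
  {"x":0.004,"y":0.002,"z":0,"roll":0},
  {"x":0.008,"y":0.002,"z":0,"roll":0},
  {"x":0.008,"y":0.002,"z":0,"roll":0},
  {"x":0.008,"y":0.002,"z":0,"roll":0},
])

```text
time_s: 16.58
eef_pos: [0.4777, 0.213, 0.0762]
tool_rot: [0.707, 0.707, -0.0, 0.0]
wrist_force: [-2.8, 0.9, -1.9]
finger_gap: 0.107
grasp_force: 68.6
```

Call:
servo_tool([
  {"x":0.004,"y":0,"z":0,"roll":0},
  {"x":0.008,"y":0,"z":0,"roll":0},
  {"x":0.008,"y":0,"z":0,"roll":0},
  {"x":0.008,"y":0,"z":0,"roll":0},
])

```text
time_s: 16.92
eef_pos: [0.481, 0.2133, 0.077]
tool_rot: [0.707, 0.707, 0.001, 0.001]
wrist_force: [1.4, 0.0, -2.6]
finger_gap: 0.104
grasp_force: 68.6
```

Call:
servo_tool([
  {"x":0.004,"y":0,"z":-0.003,"roll":0},
  {"x":0.007,"y":0,"z":-0.004,"roll":0},
  {"x":0.007,"y":0,"z":-0.004,"roll":0},
  {"x":0.007,"y":0,"z":-0.004,"roll":0},
])

```text
time_s: 17.25
eef_pos: [0.4812, 0.2133, 0.0762]
tool_rot: [0.707, 0.707, 0.001, 0.001]
wrist_force: [1.1, 0.5, -1.5]
finger_gap: 0.101
grasp_force: 68.8
```

Call:
servo_tool([
  {"x":0.005,"y":0,"z":0,"roll":0},
  {"x":0.01,"y":0,"z":0,"roll":0},
  {"x":0.015,"y":0,"z":0,"roll":0},
  {"x":0.015,"y":0,"z":0,"roll":0},
  {"x":0.015,"y":0,"z":0,"roll":0},
])

```text
time_s: 17.67
eef_pos: [0.482, 0.2132, 0.0757]
tool_rot: [0.707, 0.707, -0.0, -0.0]
wrist_force: [-0.5, -1.1, -0.3]
finger_gap: 0.098
grasp_force: 68.9
```

Call:
servo_tool([
  {"x":0.005,"y":0,"z":0,"roll":0},
  {"x":0.01,"y":0,"z":0,"roll":0},
  {"x":0.013,"y":0,"z":0,"roll":0},
  {"x":0.013,"y":0,"z":0,"roll":0},
  {"x":0.013,"y":0,"z":0,"roll":0},
])

```text
time_s: 18.08
eef_pos: [0.4823, 0.2133, 0.0757]
tool_rot: [0.707, 0.707, -0.002, -0.001]
wrist_force: [-5.0, -1.1, 4.3]
finger_gap: 0.104
grasp_force: 69.4
```

Call:
servo_tool([
  {"x":-0.012,"y":0.002,"z":0.002,"roll":0},
  {"x":-0.012,"y":0.002,"z":0.002,"roll":0},
  {"x":-0.012,"y":0.002,"z":0.002,"roll":0},
])

```text
time_s: 18.33
eef_pos: [0.4822, 0.2136, 0.076]
tool_rot: [0.707, 0.707, -0.0, -0.0]
wrist_force: [-3.0, -0.6, 0.1]
finger_gap: 0.107
grasp_force: 68.8
```

Call:
servo_tool([
  {"x":0,"y":0,"z":0,"roll":0},
  {"x":0,"y":0,"z":0,"roll":0},
  {"x":0,"y":0,"z":0,"roll":0},
  {"x":0,"y":0,"z":0,"roll":0},
  {"x":0,"y":0,"z":0,"roll":0},
], gripper=-0.4)

```text
time_s: 18.75
eef_pos: [0.4832, 0.2138, 0.0765]
tool_rot: [0.707, 0.707, 0.001, 0.0]
wrist_force: [0.4, -0.3, -0.8]
finger_gap: 0.303
grasp_force: 0.0
```

Call:
servo_tool([
  {"x":0,"y":0,"z":0.1,"roll":0},
  {"x":0,"y":0,"z":0.25,"roll":0},
  {"x":0,"y":0,"z":0.45,"roll":0},
  {"x":0,"y":0,"z":0.6,"roll":0},
  {"x":0,"y":0,"z":0.6,"roll":0},
])

```text
time_s: 19.17
eef_pos: [0.4857, 0.2161, 0.1714]
tool_rot: [0.707, 0.707, 0.005, 0.002]
wrist_force: [1.0, 0.2, 0.5]
finger_gap: 0.297
grasp_force: 0.0
```

Call:
servo_tool([
  {"x":0,"y":0,"z":0,"roll":0},
  {"x":0,"y":0,"z":0,"roll":0},
  {"x":0,"y":0,"z":0,"roll":0},
  {"x":0,"y":0,"z":0,"roll":0},
])

```text
time_s: 19.5
eef_pos: [0.4818, 0.2131, 0.1649]
tool_rot: [0.707, 0.707, -0.001, -0.0]
wrist_force: [-0.3, -0.1, -0.7]
finger_gap: 0.298
grasp_force: 0.0
```

Run:
```python
from cell import robot, read_camera
import cv2,json,numpy as np
from h import *
s=robot.state();im=read_camera("wrist");sc=read_camera("scene")
print(s["eef_pos"],s["wrist_force"],s["time_s"]);T=wristT(s)
json.dump({k:np.array(s[k]).tolist() for k in("eef_pos","tool_rot")},open("w5.json","w"));cv2.imwrite("pics/w5.png",im)
u,v=np.int32(proj("wrist",(.515,.213,.075),T));x0,y0=u-66,v-50;print(x0,y0)
a=cv2.resize(im[y0:y0+100,x0:x0+133],(798,600),interpolation=cv2.INTER_CUBIC)
cv2.imwrite("pics/w5c.png",cv2.convertScaleAbs(a,alpha=1.4))
```

```text
[0.48178983 0.21307096 0.16486136] [-0.3490161  -0.1380824  -0.73999093] 19.5
231 150
```

View pics/w5c.png

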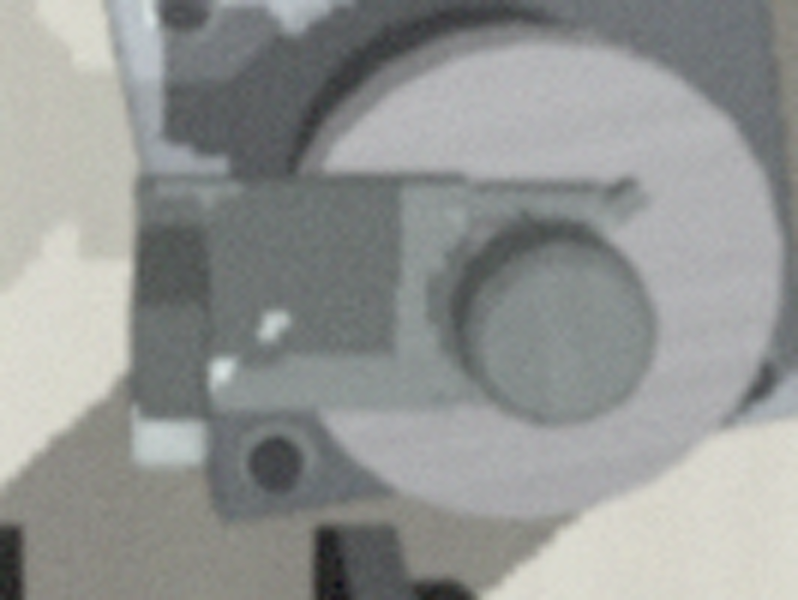

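The clip is seated around the groove with its jaws past the head, and the fingers are clear. In crop pixels the rear edge is at x≈140, the tip at x≈645, and the head's centre at (560,328). I'll check the distances.

Run:
```python
import json
from h import *
s=json.load(open("w5.json"));T=wristT(s)
def P(x,y,z):return plane("wrist",(231+x/6,150+y/6),z,T)
r=P(140,180,.0723);t=P(645,197,.0723);h=P(560,328,.0889)
L,R,B=P(302,190,.0673),P(783,250,.0673),P(520,517,.0673)
M=np.array([[2*p[0],2*p[1],1] for p in(L,R,B)]);q=np.linalg.solve(M,[p[:2]@p[:2] for p in(L,R,B)])
print("rear",r,"tip",t,"head",h,"pulley",q[:2],np.sqrt(q[2]+q[:2]@q[:2]))
print("bore from rear",r[0]+.057,"from tip",t[0]-.014,"edge y-17",r[1]-.017)
```

```text
rear [0.47937917 0.22990389 0.0723    ] tip [0.54832471 0.22760867 0.0723    ] head [0.53404776 0.21453944 0.0889    ] pulley [0.53465512 0.21300803] 0.03579792043766281
bore from rear 0.536379171327338 from tip 0.5343247109528158 edge y-17 0.21290388694461693
```

```bash
python3 -c "
from cell import robot
print(robot.job_done())"
```

```text
the job is handed in; nothing more can be done
None
```

The clip is snapped into the groove against its hard stop and released, with its bore about 1 mm from the spindle axis by the last wrist image; the job is handed in, and no verdict came back.

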